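# Level the bolt-sorting tray and set its sprung lock slide

### The arm

A 6-joint arm with a two-finger parallel gripper is mounted at the origin on the work surface. World frame = base frame: x ahead of the robot, y to its left, z up, the work surface at z = 0. Lengths are in m, angles in rad, forces in N, time in s.
With the tool pointing down it reaches from about 0.3 to 0.85 m from the base axis. Payload 5.4 kg.
Tool frame: the origin (TCP) lies midway between the tips of the shut fingers; the grasp point (between the pads) lies arm.hold_point_z behind it (arm.hold_point_z is the distance from the TCP to the grasp point, in m); z points along the fingers, y is the direction in which the jaws open and shut (so a half turn about z gives the same grasp; the last joint's range is limited). The gripper opens to 85 mm and grips with 20 to 120 N. Pads are 22 mm wide; open, the fingers measure 114 mm over their backs; the gripper's body (76 mm by 85 mm) begins 54 mm behind the grasp point. The pads swing forward as they close: fully open they stand 13 mm farther back than shut.
Start: joints at [-0.21, 0.158, 1.597, -0, 1.386, -0.21], TCP at [0.575, -0, 0.231] pointing down, gripper open.
Joint ranges: [-2.91, 2.91], [-0.94, 2.29], [0.18, 2.7], [-1.29, 4.43], [0.17, 2.64], [-3, 3]. Speed limits (rad/s): [2.57, 2.57, 3.14, 3.14, 3.14, 3.14].

### API

Orientations are given as a 3x3 rotation matrix whose columns are the frame's x, y, z axes.
In Python, from rig import arm gives the robot as it stands. The module is installed in compiled form; this text tells all that it offers.
- The arm moves only by the tool arm_command, never from a script. Its argument "rows" is one flat list of numbers, 7 for each row, row after row: the shift along the tool's x, y, z each as a share of 20 mm, from -1 to 1, then the turn, a rotation vector about the tool's x, y, z each as a share of pi rad, from -1 to 1, then the closure, from 0 (fully open) to 1 (shut). A call has 1 to 5 rows; each row shifts and turns the commanded pose from where the row before left it, along the tool's axes as they then stand; what a row does not reach is not made up. A row lasts 1/8 s, in which the tool goes at most 62.5 mm and 10.7 degrees, less where a joint would pass 70% of its speed; a pose out of reach is approached as far as the arm can. A call with a number of a shift or a turn outside -1 to 1 is refused whole. A call with a gripper value outside its range is refused whole. The fingers move at their own pace and stop on an object; "squeeze" is the grip in N (left out, the last holds). Time passes only in rows, so rows that do not move let the fingers close. It gives the time, the measured TCP pose, the force and the opening at its end, in the units of the state.
- arm.read_state(): the state, without advancing time (a new reading comes with each control period).
- arm.grab_frame(name): name is "scene" or "side" or "wrist"; returns a dict with "image" (480x640x3 uint8, red, green, blue), "range_z" (480x640 float32, m along the optical axis (not along the pixel's ray), 0 where there is no reading), "fx", "fy", "cx", "cy" (pixels), "rvec" (rotation vector, rad) and "tvec" (3), from world to camera coordinates, as OpenCV has them. Camera axes: x right, y down, z forward; pixel columns grow to the right and rows downward; lengths in m; the calibration is good to about 2 mm. A picture is of the moment at which its call begins.
- arm.finish_job(): hands the job in, once; it reports no verdict.
The state is a dict: "clock": time; "joint_pos": joint angles; "qvel": joint speeds; "joint_torque": joint torques, N m; "tool_pos": TCP position; "tool_rot": TCP orientation; "wrist_force": force on the tool from outside, world axes, zero at the start; "torque": the same for the moment, N m; "opening": opening from 0.0 (shut) to 1.0 (fully open).
Only numpy, scipy, OpenCV 4.12 (cv2) and the standard library are available. Lean on these libraries where they do the work, as an engineer would, in place of code of your own. Each camera call takes 0.05 s, during which the arm holds its last target. There are 200 camera calls.

### The job

The bolt-sorting tray has been left tipped up: push its long iron lever away from the robot until the tray lies fully level. Then push the sprung lock slide by its upright push plate all the way in to its stop and let it go, so that it springs back and latches at its middle position over the tray's ear. Keep your fingers off the tray pan itself, and leave the loose tools and hardware around it where they are.

Things in the scene. Friction and masses are not known exactly. Their poses are not given: they have to be found in the camera images.
- station: Fixed station on a dark steel base plate, 310 x 310 x 12 mm. Origin on the bench below the middle of the tray's hinge axle; plate x -120 to +190, y -175 to +135 mm. +x points away from the robot (within 0.3 rad), +y left. Tray at x 0 to 190 mm, lever on the left (y +110), lock slide along x on the right (y -140), 40 mm high catch trough in front of the hinge.
- tray (a joint): Tray angle, rad: 0 = fully level, on its stop; grows (to 0.8) as the far end rises and the lever's top comes towards the robot. Starts at 0.4 to 0.65. The hinge axle lies along the station's y, 55 mm above the bench. Stiff: it stays where it is left; a few newtons at the knob move it.
- lever_knob (a point): Centre of the ball knob (32 mm across) on top of the long iron lever, a dark bar 14 mm thick fixed to the axle at the station's y = +110 mm. It is 200 mm from the hinge axis. At tray angle q the lever leans q - 0.1 rad from vertical towards the station's -x (the robot); with the tray level it leans 0.1 away, the knob's centre 254 mm above the bench.
- pan_middle (a point): Middle of the floor of the aluminium tray pan, 185 mm (x) by 166 mm (y), walls 40 mm high from the underside, open towards the hinge, with two low ribs. This point is 97.5 mm from the hinge axis along the pan and, with the tray level, 44 mm above the bench; its axes turn with the tray and are the station's when level. The robot must not touch the pan.
- slide (a joint): Travel of the lock slide, m, along the station's +x: 0 = out (as at the start), 0.050 = all the way in, on its stop, about 0.025 = latched at the middle. The spring pushes back with 3 N (out) to 8 N (in), a little more as the pin is lifted. Past about 0.03 the stop pin drops behind a tooth; let go, it returns until the tooth rests on the pin, its tongue over the tray's ear (tab on the tray's right side).
- slide_face (a point): Middle of the robot-side (-x) face of the slide's upright steel push plate, 56 mm wide (y), 54 mm high, 8 mm thick, 18 to 72 mm above the bench. This point is 45 mm above the bench, at the station's x = -95, y = -140 mm when the slide is out. Push it along the station's +x.
- pin_head (a point): Top of the sprung stop pin (round head, 20 mm across) in a steel bridge over the slide, at the station's x = -20, y = -140 mm. The bridge is 74 mm high, 24 mm long (x) and 56 mm wide; the head's top is 86 mm above the bench and rises 6 mm as the tooth passes. While the tray is tipped up, its ear cannot go under the tongue of a latched slide.
- breaker_bar: Loose chrome breaker bar, 385 mm long along its x, 26 mm thick; origin under its middle. Bystander.
- washer_a: Loose zinc washer, 36 mm across, 5 mm thick; origin under its centre. Bystander.
- washer_b: Loose zinc washer, as the other. Bystander.
- dial_indicator: Loose steel dial indicator lying on its back, 56 mm across, 24 mm high, with a 50 mm stem along its +x; origin under the dial's centre. Bystander.
- thread_checker: Loose green ceramic thread checker, a block 100 (x) by 50 by 16 mm with four studs 20 mm high; origin under its centre. Bystander.
- bolt_a: Loose rotor bolt standing on its hexagon head (22 mm across), 54 mm high; origin under its head. Bystander.
- bolt_b: Loose rotor bolt, as the other. Bystander.

How it is judged:
On the way, in this order (a step that is already met when the one before it is completed fails the run):
1. the tray has been levered down level (value of joint tray below 0.04 rad), for 0.2 s.
2. the slide is pushed all the way in, with the tray level (value of joint slide above 0.043 m and value of joint tray below 0.04 rad), for 0.05 s.
3. the slide, let go, has come back and latched at its middle position (value of joint slide between 0.021 and 0.029 m and contact force between the fingers and station below 0.2 N), for 0.2 s.
At the end, for the whole second after the job is handed in: The tray is level (within 0.04 rad), the slide rests latched at its middle position (21 to 29 mm of travel) after having been pushed in to its stop (43 mm or more of 50) with the tray level, and nothing moves (value of joint tray below 0.04 rad and value of joint slide between 0.021 and 0.029 m and velocity of joint slide between -0.01 and 0.01 m/s); the robot touches nothing.
It fails at once if the tray pan itself is pushed by the robot (contact force between any of the fingers, the arm and tray_c4 above 2 N or contact force between any of the fingers, the arm and tray_c5 above 2 N or contact force between any of the fingers, the arm and tray_c6 above 2 N or contact force between any of the fingers, the arm and tray_c7 above 2 N or contact force between any of the fingers, the arm and tray_c8 above 2 N or contact force between any of the fingers, the arm and tray_c9 above 2 N).
It fails at once if a bystander is lifted, carried or pushed more than 25 mm from its place (distance of any of breaker_bar, washer_a, washer_b, dial_indicator, thread_checker, bolt_a, bolt_b from where it was at the start of the episode above 0.025 m).
It fails at once if a standing bolt is knocked over (angle between any of bolt_a, bolt_b's own z axis and vertical above 0.5 rad).
It also fails if it takes over 48 s, if anything falls off the work surface, if the arm or the gripper's body presses on something with over 40 N, if the wrist force passes 120 N, or if a joint passes its speed limit or range.

## Working session

There is one attempt and no reset: what is moved stays moved. The work goes in short steps, Python scripts to look and compute and a tool call to move; the robot and the scene stay as the last step left them, time stands still between calls to the robot, and variables do not carry over. Pictures are saved under pics/ and viewed, about 8 in all and at most 12, crops included, and the job is handed in when it is done.

Besides the shell and the picture viewer there is one more tool, called after "Request:" by a JSON object that holds its "api" and its "payload", one argument or row to a line. arm_command: Moves the arm, as the interface text tells. Its arguments: {"type":"object","properties":{"rows":{"type":"array","items":{"type":"number"}},"squeeze":{"type":"number"}},"required":["rows"]}

```bash
mkdir -p pics; cat > h.py <<'E'
import numpy as np,cv2
from rig import arm
def grab(n,save=None):
    f=arm.grab_frame(n)
    if save: cv2.imwrite('pics/'+save,f['image'][:,:,::-1])
    R=cv2.Rodrigues(np.array(f['rvec'],float))[0];t=np.array(f['tvec'],float).ravel()
    z=f['range_z'];v,u=np.mgrid[:480,:640]
    P=np.stack([(u-f['cx'])/f['fx']*z,(v-f['cy'])/f['fy']*z,z],-1)
    W=(P-t)@R; W[z==0]=np.nan
    return f,W,R,t
E
python3 - <<'E'
from h import *
s=arm.read_state();print(s['tool_pos'],s['tool_rot'],arm.hold_point_z,s['clock'])
for n in('scene','side'):
    f,W,R,t=grab(n,n+'1.png');np.savez(n+'1.npz',W=W,im=f['image'],R=R,t=t,k=[f['fx'],f['fy'],f['cx'],f['cy']]);print(n,-R.T@t,R[2])
E
```

```text
[5.74394323e-01 1.03340541e-04 2.30326348e-01] [[-9.47606138e-06  9.99998267e-01 -1.86193355e-03]
 [ 9.99999924e-01  1.02025256e-05  3.90157457e-04]
 [ 3.90175777e-04 -1.86192971e-03 -9.99998190e-01]] 0.0187 0.0
scene [ 1.07898468 -0.13434898  1.03117469] [-0.53030911  0.15759598 -0.83302807]
side [ 0.20456895 -0.54646424  0.6425987 ] [ 0.40833301  0.68707167 -0.6009964 ]
```

View pics/scene1.png

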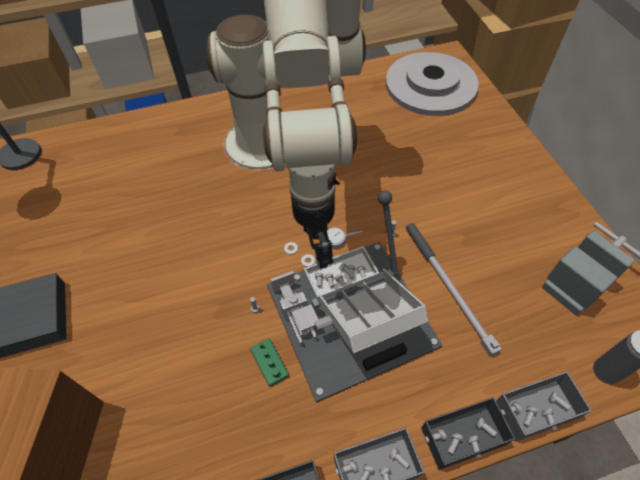

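View pics/side1.png

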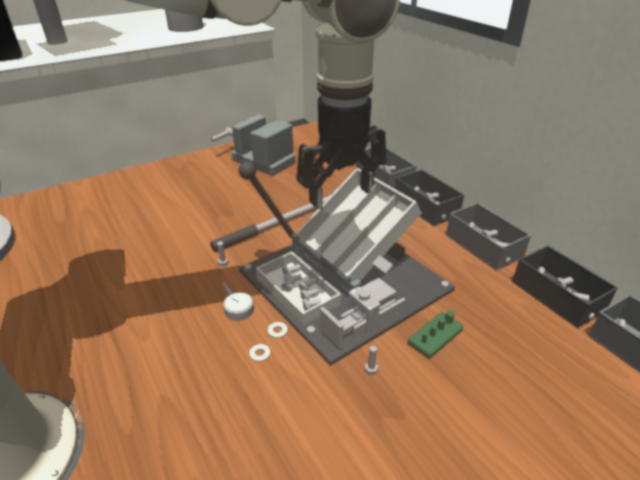

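The scene view shows the knob at (385,198), the lever running down to about (397,280), the push plate near (290,295) and a bolt beside the lever at (393,228). The side view shows the knob at (248,170) and the push plate near (343,320). Next I'll fit the station from points at plate height.

```bash
python3 - <<'E'
from h import *
pts=[]
D={n:np.load(n+'1.npz') for n in('scene','side')}
for n,d in D.items():
    W=d['W'];im=d['im'].astype(int);sat=im.max(2)-im.min(2)
    m=(abs(W[...,2]-.012)<.004)&(sat<25)&(im.max(2)<110)&(W[...,0]>.3)&(W[...,0]<.95)&(abs(W[...,1])<.35)
    m=m.astype(np.uint8); m=cv2.morphologyEx(m,cv2.MORPH_OPEN,np.ones((3,3)))
    k,l,st,c=cv2.connectedComponentsWithStats(m)
    b=1+st[1:,4].argmax();m=l==b
    P=W[m][:,:2].astype(np.float32);print(n,len(P),cv2.minAreaRect(P));pts.append(P)
r=cv2.minAreaRect(np.vstack(pts));print(r,cv2.boxPoints(r))
# corner rays on z=.012
def ray(d,u,v):
    fx,fy,cx,cy=d['k'];g=d['R'].T@np.array([(u-cx)/fx,(v-cy)/fy,1]);return -d['R'].T@d['t'],g
for n,u,v in[('side',332,361),('side',453,288),('side',241,268),('scene',320,397),('scene',439,346),('scene',270,287)]:
    c,g=ray(D[n],u,v);print(n,u,v,(c+g*(.012-c[2])/g[2]).round(4))
# knob triangulation via dark blob centre
(c1,g1),(c2,g2)=ray(D['scene'],385,198),ray(D['side'],248,170)
A=np.stack([g1,-g2],1);s=np.linalg.lstsq(A,c2-c1,rcond=None)[0];print('knob',c1+s[0]*g1,c2+s[1]*g2)
for n,u,v in[('scene',385,198),('side',248,170)]:print(D[n]['W'][v-3:v+4,u-3:u+4].reshape(-1,3).mean(0))
for n,u,v in[('scene',393,228),('side',221,252),('scene',255,305),('side',372,358)]:
    c,g=ray(D[n],u,v);print('bolt',n,(c+g*(.03-c[2])/g[2]).round(3))
E
```

```text
scene 4655 ((0.679925799369812, 0.06857363879680634), (0.20338469743728638, 0.3084396421909332), 5.488604545593262)
side 4707 ((0.62824946641922, 0.06123179942369461), (0.30816954374313354, 0.30766937136650085), 5.3073296546936035)
((0.628058910369873, 0.062434740364551544), (0.30781832337379456, 0.3106990158557892), 5.497990608215332) [[ 0.45997363  0.2023234 ]
 [ 0.48974198 -0.10694626]
 [ 0.7961442  -0.07745393]
 [ 0.76637584  0.23181574]]
side 332 361 [ 0.4934 -0.1072  0.012 ]
side 453 288 [ 0.7899 -0.0787  0.012 ]
side 241 268 [0.4646 0.1941 0.012 ]
scene 320 397 [ 0.7907 -0.0641  0.012 ]
scene 439 346 [0.7653 0.224  0.012 ]
scene 270 287 [ 0.4998 -0.0991  0.012 ]
knob [0.49459034 0.18061544 0.23640877] [0.4961279  0.17900224 0.23463889]
[nan nan nan]
[0.49186445 0.16838789 0.24060314]
bolt scene [0.442 0.245 0.03 ]
bolt side [0.443 0.243 0.03 ]
bolt scene [ 0.545 -0.145  0.03 ]
bolt side [ 0.543 -0.148  0.03 ]
```

Request:
{"api": "arm_command", "payload": {
  "rows": [0,-1,0,0,0,0,1,0,-1,0,0,0,0,1,0,-1,0,0,0,0,1,0,-1,0,0,0,0,1,0,-1,0,0,0,0,1],
  "squeeze": 40
}}

```text
clock: 0.72
tool_pos: [0.474, 0.0001, 0.2308]
tool_rot: [[-0.0, 1.0, -0.001], [1.0, 0.0, 0.0], [0.0, -0.001, -1.0]]
wrist_force: [0.9, -0.3, 0.8]
opening: 0.0
```

Request:
{"api": "arm_command", "payload": {
  "rows": [0,-1,0,0,0,0,1,0,-0.8,0,0,0,0,1,1,0,0,0,0,0,1,1,0,0,0,0,0,1,1,0,0,0,0,0,1]
}}

```text
clock: 1.35
tool_pos: [0.4386, 0.0606, 0.2309]
tool_rot: [[0.0, 1.0, -0.001], [1.0, -0.0, 0.0], [0.0, -0.001, -1.0]]
wrist_force: [-1.1, 0.1, -0.5]
opening: 0.001
```

Request:
{"api": "arm_command", "payload": {
  "rows": [1,0,0,0,0,0,1,1,0,0,0,0,0,1,1,0,0,0,0,0,1,1,0,0,0,0,0,1,0.75,0,0.2,0,0,0,1]
}}

```text
clock: 1.98
tool_pos: [0.4389, 0.1558, 0.2271]
tool_rot: [[-0.0, 1.0, 0.0], [1.0, 0.0, -0.0], [-0.0, 0.0, -1.0]]
wrist_force: [-0.3, -0.3, -0.4]
opening: 0.001
```

Request:
{"api": "arm_command", "payload": {
  "rows": [0,0,0,0,0,0.0587,1,0,0,0,0,0,0.0587,1,0,0,0,0,0,0.0587,1,0,0,0,0,0,0.0587,1]
}}

```text
clock: 2.48
tool_pos: [0.4387, 0.155, 0.2267]
tool_rot: [[0.677, 0.736, -0.001], [0.736, -0.677, -0.0], [-0.001, -0.001, -1.0]]
wrist_force: [1.2, 0.8, -0.1]
opening: -0.003
```

Request:
{"api": "arm_command", "payload": {
  "rows": [0,0,0,0,0,0.0587,1,0,0,0,0,0,0.0587,1,0,0,0,0,0,0.0587,1,0,0,0,0,0,0.0587,1,0,0,0,0,0,0,1]
}}

```text
clock: 3.1
tool_pos: [0.4388, 0.155, 0.2268]
tool_rot: [[0.995, 0.097, -0.001], [0.097, -0.995, -0.0], [-0.001, 0.0, -1.0]]
wrist_force: [0.0, -0.5, 0.0]
opening: 0.0
```

```bash
python3 - <<'E'
from h import *
s=arm.read_state();print(s['clock'],s['tool_pos'],s['tool_rot'],s['wrist_force'],s['opening'])
grab('side','side2.png')
E
```

```text
3.1 [0.43876811 0.15495533 0.22682773] [[ 9.95259762e-01  9.72493845e-02 -7.50809189e-04]
 [ 9.72493090e-02 -9.95260043e-01 -1.36453685e-04]
 [-7.60520423e-04  6.27911876e-05 -9.99999709e-01]] [ 0.03897164 -0.51742684  0.04984414] 2.9190587862598884e-05
```

View pics/side2.png

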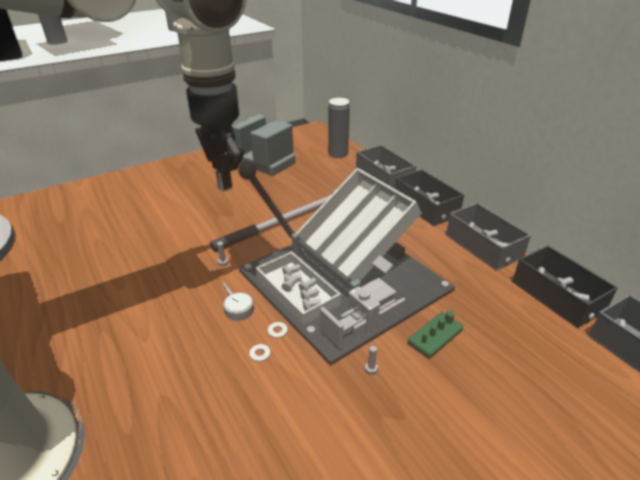

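Fingertip at about (223,182), just on the robot side of the knob at (248,168), with the tray still up. It is 20 mm short in y, so I'll correct that and then push.

Request:
{"api": "arm_command", "payload": {
  "rows": [0,-1,0,0,0,0,1,0.5,0,0,0,0,0,1,0.5,0,0,0,0,0,1,0.5,0,0,0,0,0,1,0.5,0,0,0,0,0,1]
}}

```text
clock: 3.78
tool_pos: [0.4774, 0.1785, 0.2272]
tool_rot: [[0.995, 0.095, -0.001], [0.095, -0.995, -0.0], [-0.001, -0.0, -1.0]]
wrist_force: [-1.7, 0.6, 1.2]
opening: 0.001
```

Request:
{"api": "arm_command", "payload": {
  "rows": [0.5,0,0,0,0,0,1,0.5,0,0,0,0,0,1,0.5,0,0,0,0,0,1,0.5,0,0,0,0,0,1,0.5,0,0,0,0,0,1]
}}

```text
clock: 4.4
tool_pos: [0.5274, 0.1835, 0.2273]
tool_rot: [[0.995, 0.095, 0.0], [0.095, -0.995, 0.0], [0.0, 0.0, -1.0]]
wrist_force: [-0.9, -0.2, 0.9]
opening: 0.004
```

Request:
{"api": "arm_command", "payload": {
  "rows": [0.5,0,0,0,0,0,1,0.5,0,0,0,0,0,1,0.4,0,0,0,0,0,1,0,0,0,0,0,0,1]
}}

```text
clock: 4.9
tool_pos: [0.5551, 0.1861, 0.2272]
tool_rot: [[0.995, 0.095, 0.0], [0.095, -0.995, -0.0], [0.0, 0.0, -1.0]]
wrist_force: [-0.3, 0.3, 0.3]
opening: -0.001
```

```bash
python3 - <<'E'
from h import *
s=arm.read_state();print(s['clock'],s['tool_pos'],s['wrist_force'])
grab('side','side3.png')
E
```

```text
4.9 [0.55512177 0.18609802 0.22719027] [-0.30864488  0.31300302  0.31477734]
```

View pics/side3.png

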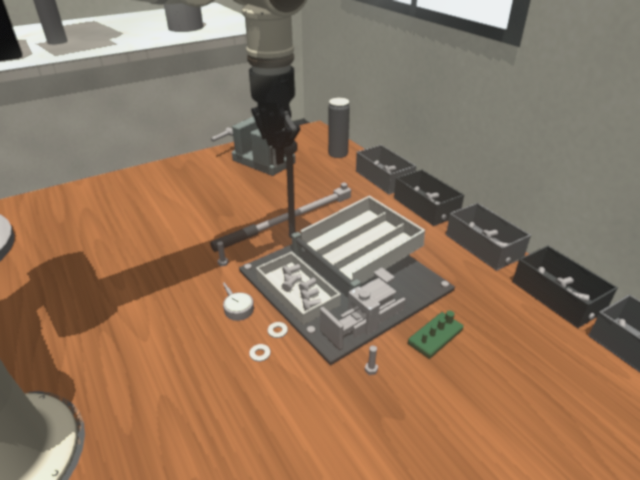

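The tray has dropped to a small angle, with the finger against the knob at about (285,150). I'll continue gently to the stop.

Request:
{"api": "arm_command", "payload": {
  "rows": [0.4,0,0,0,0,0,1,0.3,0,0,0,0,0,1,0.2,0,0,0,0,0,1,0,0,0,0,0,0,1]
}}

```text
clock: 5.45
tool_pos: [0.5728, 0.1878, 0.2272]
tool_rot: [[0.995, 0.095, 0.0], [0.095, -0.995, -0.0], [0.0, 0.0, -1.0]]
wrist_force: [0.1, -0.1, -0.5]
opening: -0.002
```

Request:
{"api": "arm_command", "payload": {
  "rows": [0.1,0,0,0,0,0,1,0,0,0,0,0,0,1]
}}

```text
clock: 5.7
tool_pos: [0.5738, 0.188, 0.2272]
tool_rot: [[0.995, 0.095, -0.002], [0.095, -0.995, -0.0], [-0.002, 0.0, -1.0]]
wrist_force: [-3.6, -1.4, 1.4]
opening: 0.0
```

Request:
{"api": "arm_command", "payload": {
  "rows": [0.1,0,0,0,0,0,1,0,0,0,0,0,0,1]
}}

```text
clock: 5.95
tool_pos: [0.5739, 0.188, 0.2271]
tool_rot: [[0.995, 0.096, -0.007], [0.096, -0.995, -0.001], [-0.007, 0.001, -1.0]]
wrist_force: [-13.0, -1.6, 6.0]
opening: -0.001
```

The stop is confirmed: motion halted at station x = -6.9 mm (predicted -7) and the force rose to 13 N. Now I'll retreat and move over behind the push plate.

Request:
{"api": "arm_command", "payload": {
  "rows": [-0.5,0,0,0,0,0,1,-1,0,0,0,0,0,1,-1,0,0,0,0,0,1,-1,0,0,0,0,0,1,-1,0,0,0,0,0,1]
}}

```text
clock: 6.58
tool_pos: [0.4865, 0.1796, 0.2275]
tool_rot: [[0.995, 0.095, 0.002], [0.095, -0.995, 0.0], [0.002, -0.0, -1.0]]
wrist_force: [0.9, 1.3, 0.0]
opening: 0.003
```

Request:
{"api": "arm_command", "payload": {
  "rows": [-1,0,0,0,0,0,1,-1,0,0,0,0,0,1,-0.3,1,0,0,0,0,1,0,1,0,0,0,0,1,0,1,0,0,0,0,1]
}}

```text
clock: 7.2
tool_pos: [0.447, 0.115, 0.2275]
tool_rot: [[0.995, 0.096, 0.002], [0.096, -0.995, 0.0], [0.002, 0.0, -1.0]]
wrist_force: [0.3, -0.4, -0.9]
opening: -0.003
```

Request:
{"api": "arm_command", "payload": {
  "rows": [0,1,0,0,0,0,1,0,1,0,0,0,0,1,0,1,0,0,0,0,1,0,1,0,0,0,0,1,0,1,0,0,0,0,1]
}}

```text
clock: 7.82
tool_pos: [0.4566, 0.0153, 0.2275]
tool_rot: [[0.995, 0.095, 0.002], [0.095, -0.995, -0.0], [0.002, 0.001, -1.0]]
wrist_force: [-0.3, -0.6, 0.6]
opening: -0.002
```

Request:
{"api": "arm_command", "payload": {
  "rows": [0,1,0,0,0,0,1,0,1,0,0,0,0,1,0,1,0,0,0,0,1,0,1,0,0,0,0,1,0,0.5,0,0,0,0,1]
}}

```text
clock: 8.45
tool_pos: [0.4651, -0.0744, 0.2275]
tool_rot: [[0.996, 0.094, 0.001], [0.094, -0.996, -0.001], [0.001, 0.001, -1.0]]
wrist_force: [0.4, 0.5, -0.6]
opening: 0.001
```

```bash
python3 - <<'E'
from h import *
o=np.array([.5913,.0788]);R2=np.array([[.9954,.0955],[-.0955,.9954]])
s=arm.read_state();print(s['clock'],s['tool_pos'],R2@(s['tool_pos'][:2]-o),s['tool_rot'],s['wrist_force'])
f,W,_,_=grab('side','side4.png')
L=W.copy();L[...,:2]=(W[...,:2]-o)@R2.T
# push plate: robot-side face points
m=(L[...,0]<-.06)&(L[...,0]>-.125)&(abs(L[...,1]+.14)<.04)&(L[...,2]>.03)&(L[...,2]<.08)
P=L[m];print(len(P),np.percentile(P,[2,25,50,75,98],axis=0).round(4))
# tray pan rim/floor heights along x
for x in(.03,.09,.15):
    m=(abs(L[...,0]-x)<.01)&(abs(L[...,1])<.06)&(L[...,2]>.02)&(L[...,2]<.2);print(x,np.percentile(L[m][:,2],[10,50,90]).round(4))
E
```

```text
8.45 [ 0.4651158  -0.07442042  0.22746258] [-0.1402363  -0.14046501] [[ 9.95531587e-01  9.44198909e-02  1.32024333e-03]
 [ 9.44206527e-02 -9.95532251e-01 -5.26959618e-04]
 [ 1.26458934e-03  6.49263182e-04 -9.99998990e-01]] [ 0.39915763  0.48383099 -0.56803274]
548 [[-0.0934 -0.1672  0.031 ]
 [-0.0926 -0.1569  0.0402]
 [-0.0919 -0.144   0.054 ]
 [-0.0899 -0.1291  0.0677]
 [-0.0617 -0.1131  0.0721]]
0.03 [0.0425 0.0448 0.0627]
0.09 [0.0425 0.0451 0.0626]
0.15 [0.0428 0.045  0.0628]
```

View pics/side4.png

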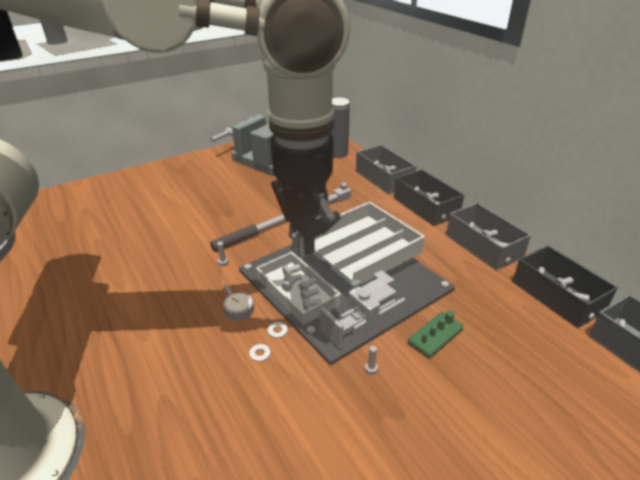

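The tray is level: floor and rib heights are constant along x, to about 0.3 mm. The plate face sits where expected and the tool is 34 mm behind it. Next: descend to z of about 0.045 and push 50 mm.

Request:
{"api": "arm_command", "payload": {
  "rows": [0,0,1,0,0,0,1,0,0,1,0,0,0,1,0,0,1,0,0,0,1,0,0,1,0,0,0,1,0,0,1,0,0,0,1]
}}

```text
clock: 9.12
tool_pos: [0.465, -0.073, 0.1268]
tool_rot: [[0.995, 0.096, 0.001], [0.096, -0.995, -0.0], [0.001, 0.0, -1.0]]
wrist_force: [1.2, 0.3, -0.1]
opening: -0.003
```

Request:
{"api": "arm_command", "payload": {
  "rows": [0,0,1,0,0,0,1,0,0,1,0,0,0,1,0,0,1,0,0,0,1,0,0,1,0,0,0,1,0,0,0.1,0,0,0,1]
}}

```text
clock: 9.75
tool_pos: [0.4637, -0.0726, 0.0441]
tool_rot: [[0.995, 0.096, -0.003], [0.096, -0.995, 0.001], [-0.002, -0.002, -1.0]]
wrist_force: [-0.7, -0.7, 0.6]
opening: -0.002
```

Request:
{"api": "arm_command", "payload": {
  "rows": [0.5,0,0,0,0,0,1,0.5,0,0,0,0,0,1,0.5,0,0,0,0,0,1,0,0,0,0,0,0,1]
}}

```text
clock: 10.25
tool_pos: [0.496, -0.0709, 0.0458]
tool_rot: [[0.995, 0.096, 0.001], [0.096, -0.995, -0.001], [0.001, 0.001, -1.0]]
wrist_force: [-0.0, -0.5, 0.8]
opening: -0.003
```

Request:
{"api": "arm_command", "payload": {
  "rows": [0.5,0,0,0,0,0,1,0.5,0,0,0,0,0,1,0,0,0,0,0,0,1]
}}

```text
clock: 10.62
tool_pos: [0.5144, -0.0686, 0.045]
tool_rot: [[0.995, 0.096, -0.002], [0.096, -0.995, 0.0], [-0.002, -0.001, -1.0]]
wrist_force: [-4.5, 0.3, 2.7]
opening: 0.002
```

Request:
{"api": "arm_command", "payload": {
  "rows": [0.5,0,0,0,0,0,1,0.5,0,0,0,0,0,1,0.5,0,0,0,0,0,1,0,0,0,0,0,0,1]
}}

```text
clock: 11.12
tool_pos: [0.5433, -0.0657, 0.0447]
tool_rot: [[0.995, 0.096, -0.004], [0.096, -0.995, 0.001], [-0.004, -0.001, -1.0]]
wrist_force: [-7.0, -0.9, 3.2]
opening: 0.001
```

Request:
{"api": "arm_command", "payload": {
  "rows": [0.2,0,0,0,0,0,1,0.1,0,0,0,0,0,1,0,0,0,0,0,0,1]
}}

```text
clock: 11.5
tool_pos: [0.5488, -0.0652, 0.0447]
tool_rot: [[0.995, 0.096, -0.004], [0.096, -0.995, 0.001], [-0.004, -0.001, -1.0]]
wrist_force: [-8.4, -1.5, 3.5]
opening: -0.0
```

Request:
{"api": "arm_command", "payload": {
  "rows": [0.1,0,0,0,0,0,1,0,0,0,0,0,0,1]
}}

```text
clock: 11.75
tool_pos: [0.549, -0.0652, 0.0446]
tool_rot: [[0.995, 0.096, -0.009], [0.096, -0.995, 0.0], [-0.009, -0.001, -1.0]]
wrist_force: [-14.0, -1.0, 10.9]
opening: -0.004
```

The slide is on its stop: station x = -55.9 mm (predicted -56), motion halted and force rising. Backing off to release it.

Request:
{"api": "arm_command", "payload": {
  "rows": [-0.5,0,0,0,0,0,1,-0.5,0,0,0,0,0,1,-0.5,0,0,0,0,0,1,-1,0,0,0,0,0,1,-1,0,0,0,0,0,1]
}}

```text
clock: 12.38
tool_pos: [0.4833, -0.0722, 0.0457]
tool_rot: [[0.995, 0.095, 0.003], [0.095, -0.995, -0.001], [0.003, 0.001, -1.0]]
wrist_force: [0.2, -0.7, 0.2]
opening: 0.0
```

Request:
{"api": "arm_command", "payload": {
  "rows": [-1,0,0,0,0,0,1,0,0,-1,0,0,0,1,0,0,-1,0,0,0,1,0,0,-1,0,0,0,1,0,0,-1,0,0,0,1]
}}

```text
clock: 13.0
tool_pos: [0.4638, -0.074, 0.1264]
tool_rot: [[0.995, 0.095, 0.003], [0.095, -0.995, -0.001], [0.003, 0.001, -1.0]]
wrist_force: [0.6, 0.4, -1.0]
opening: -0.0
```

Request:
{"api": "arm_command", "payload": {
  "rows": [-1,0,-1,0,0,0,1,-1,0,-1,0,0,0,1,0,0,-1,0,0,0,1,0,0,0,0,0,0,1,0,0,0,0,0,0,1]
}}

```text
clock: 13.62
tool_pos: [0.4232, -0.0775, 0.1847]
tool_rot: [[0.995, 0.095, 0.0], [0.095, -0.995, 0.0], [0.0, -0.0, -1.0]]
wrist_force: [1.1, 0.1, 0.4]
opening: -0.0
```

```bash
python3 - <<'E'
from h import *
o=np.array([.5913,.0788]);R2=np.array([[.9954,.0955],[-.0955,.9954]])
s=arm.read_state();print(s['clock'],s['tool_pos'],s['wrist_force'])
f,W,_,_=grab('side','side5.png')
L=W.copy();L[...,:2]=(W[...,:2]-o)@R2.T
m=(L[...,0]<-.035)&(L[...,0]>-.125)&(abs(L[...,1]+.14)<.025)&(L[...,2]>.04)&(L[...,2]<.066)
P=L[m];print(len(P),np.percentile(P[:,0],[2,25,50,75,98]).round(4))
for x in(.03,.09,.15):
    m=(abs(L[...,0]-x)<.01)&(abs(L[...,1])<.06)&(L[...,2]>.02)&(L[...,2]<.2);print(x,np.percentile(L[m][:,2],[10,50,90]).round(4))
E
```

```text
13.625 [ 0.42315182 -0.07750132  0.18469971] [1.11199714 0.12266603 0.37089693]
217 [-0.0693 -0.0686 -0.0682 -0.0678 -0.0666]
0.03 [0.0425 0.0447 0.063 ]
0.09 [0.0425 0.0449 0.063 ]
0.15 [0.0427 0.045  0.0636]
```

View pics/side5.png

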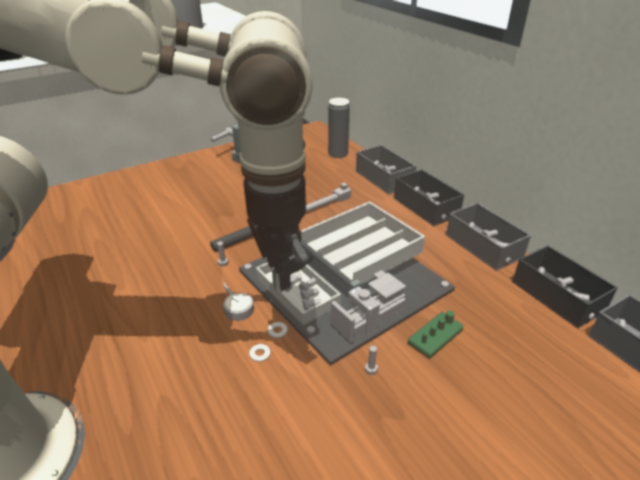

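The push plate now sits at about (350,315), 24 mm further in than before (-92 to -68 mm), so the slide is latched. The tray is level, the bystanders are in place and the arm is clear.

```bash
python3 -c "
from rig import arm
print(arm.finish_job())"
```

```text
the job is handed in; nothing more can be done
None
```

I pushed the lever until the tray lay level, pushed the slide in to its stop, and let it spring back to its middle position. I then handed the job in at about 13.7 s of the 48 s allowed; the hand-in gives no verdict.

- **Tray:** the tool stopped at station x = -6.9 mm against the -7 mm I predicted. Force rose to 13 N at the stop. Afterwards the depth image showed the pan floor at the same height along its length, to within about 0.3 mm.
- **Slide:** the tool stopped at station x = -55.9 mm against -56 mm predicted, with force rising to 14 N. After release the push plate stayed about 24 mm further in than at the start, within the 21–29 mm latch band.
- **Surroundings:** the loose tools and bolts look unmoved in the last picture; I did not measure them again. The arm was standing clear, and no finger came near the pan.

My first sideways move came up 20 mm short because I had miscounted the rows. I corrected it before touching anything. The push plate's face read about 3 mm off its stated position in the depth image, probably calibration error, so I judged the slide's travel by the change between readings. None of the final checks failed.

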